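# Open the dust extraction through its zigzag gate

### The job

Switch the bench's dust extraction on: work the orange cup-topped lever of the blue selector box out of the shut lane (the robot's side, red mark), through the brass zigzag gate by way of the middle lane, and along the far lane fully home to the green-marked end, and leave it there. The gaps in the brass bars must be felt out: do not force the lever against the bars (never more than 50 N on it), and leave the other things on the bench where they are.

Things in the scene. Friction and masses are not known exactly. Their poses are not given: they have to be found in the camera images.
- selector: fixed dust-extraction selector: blue sheet-metal box 200 (x) by 240 (y) by 150 mm tall, grey top, a 68 mm pipe stub 55 mm long on each y side; origin at its underside centre, on the table. Its x axis runs across the lanes, from the shut lane (red mark, robot's side) to the far lane; its y axis along the lanes towards the green-marked end. The lever stands in a 72 (x) by 100 (y) mm window in the top
- gate (a point): centre of the gate, 136 mm above the box's underside centre. Three parallel lanes along y, 24 mm apart, parted by two brass bars (10 mm thick, 130 to 142 mm high) at x -12 and +12 mm. Each has one 16 mm gap, centred 10 to 30 mm from the middle along y; the two gaps are on opposite sides, which on which varies and is not reported. A lever pressed lightly on a bar and slid along it drops into the gap
- lever: the lever: 10 mm steel stem with an orange cup on top. Origin at its pivot, 6 mm above the box's underside centre; z runs up the stem. Closed fingertips put into the cup can push it any way, without gripping. It tilts about two crossed axes, has no spring and stays where it is left; about 3 N at the cup moves it when nothing blocks it; the bars and stops are rigid
- cup_mouth (a point): centre of the cup's rim plane, on the stem axis 234 mm from the pivot. The cup is round: 70 mm outside, 58 mm inside, wall 6 mm; inner floor 195 mm and outer bottom 189 mm from the pivot, so 39 mm deep inside
- cross (a joint): tilt of the lever across the lanes, rad, positive towards selector +x. About -0.18 in the shut lane, 0 in the middle lane, +0.18 in the far lane (each with about 0.015 play); firm end stops at about -0.20 and +0.20
- along (a joint): tilt of the lever along the lanes, rad, positive towards selector +y (the green end); firm end stops at -0.30 and +0.30 (up to 0.01 give). The stem meets the bars 130 mm from the pivot
- plane: steel bench plane, 170 mm long, loose; leave alone
- brush: red bench brush with black bristles, 200 mm long, loose; leave alone
- template: plywood rosette template, 120 mm square, 5 mm thick, loose; leave alone
- glue: white glue bottle, 56 mm across, 150 mm tall, loose; leave alone
- wax: brass-coloured wax tin, 80 mm across, 50 mm tall, loose; leave alone
- driver: red-handled screwdriver, 200 mm long, loose; leave alone
- bridge: dark wooden guitar bridge, 160 mm long, loose; leave alone

How it is judged:
By the outcome, as a careful person would: the job done as asked, in the order asked, and still so for the second after the job is handed in, with the robot touching nothing.
It also fails if it takes over 61 s, if anything falls off the work surface, if the arm or the gripper's body presses on something with over 40 N, if the wrist force passes 120 N, or if a joint passes its speed limit or range.

### The arm

A 6-joint arm with a two-finger parallel gripper is mounted at the origin on the work surface. World frame = base frame: x ahead of the robot, y to its left, z up, the work surface at z = 0. Lengths are in m, angles in degrees, forces in N, time in s.
With the tool pointing down it reaches from about 0.35 to 0.875 m from the base axis. Payload 4.2 kg.
Tool frame: the origin (TCP) lies between the finger pads; the fingertips stand 11 mm ahead of it and the grasp point (between the pads) lies 8 mm behind it; z points along the fingers, y is the direction in which the jaws open and shut (so a half turn about z gives the same grasp; the last joint's range is limited). The gripper opens to 87 mm and grips with 3 to 60 N. Pads are 19 mm wide; open, the fingers measure 117 mm over their backs; the gripper's body (75 mm by 190 mm) begins 51 mm behind the grasp point.
Start: joints at [85.004, 22.042, 0.453, 0, -68.411, -14.817], TCP at [0.212, 0.588, 0.234] pointing down, gripper open.
Joint ranges: [-179.83, 179.83], [-69.29, 118.12], [-61.27, 80.66], [-181.25, 117.63], [-171.15, -9.14], [-177.46, 177.46]. Speed limits (degrees/s): [159.86, 159.86, 180, 180, 180, 180].

### API

Orientations are given as a 3x3 rotation matrix whose columns are the frame's x, y, z axes.
In Python, from station import sense, capture, get_calibration, finish_job, search_frame, cut_out gives the robot as it stands.
- The arm moves only by the tool arm_command, never from a script. Its argument "rows" is a list of rows, each an object with "fingers": the opening in per cent of the stroke, from 0 (shut) to 100 (fully open); "travel": the shift along the tool's x, y, z in cm, a list of three; "roll": the turn about the tool's z in degrees. A call has 1 to 10 rows; each row is the pose to reach, as a shift and turn from the pose commanded when the call began, along the tool's axes at that moment; what a row does not reach only later rows make up. A row lasts 1/10 s, in which the tool goes at most 50 mm and 8.59 degrees, less where a joint would pass 70% of its speed; a pose out of reach is approached as far as the arm can. A call with a gripper value outside its range is refused whole. The fingers move at their own pace and stop on an object; the grip force is fixed at half the most. Time passes only in rows, so rows that repeat a pose let the fingers close. It gives the time, the measured TCP pose, the force and the opening at its end, in the units of the state.
- sense(): the state, without advancing time (a new reading comes with each control period).
- capture(name): name is "side" or "top" or "wrist"; returns (picture, depth): 384x512x3 uint8, red, green, blue; 384x512 float32, m along the optical axis (not along the pixel's ray), 0 where there is no reading.
- get_calibration(name): a dict with "fov_y" (degrees; the focal length in pixels is half the picture's height over the tangent of half this angle, whatever the lens; pixels are square), "cx", "cy" (the principal point, pixels), "origin" and "attitude" of the camera in the world; the wrist camera has in their place "mount" (4x4, takes a point from camera to tool coordinates, whose origin is the TCP and whose axes are the flange's). Camera axes: x right, y down, z forward; pixel columns grow to the right and rows downward; lengths in m; the calibration is good to about 2 mm. The wrist camera is an equidistant fisheye: a pixel r from the principal point sees the ray r / f radians off the axis. A picture is of the moment at which its call begins: read the wrist's pose just before it. get_calibration takes no time and is no camera call.
- finish_job(): hands the job in, once; it reports no verdict.
Trained networks look in the newest picture that a camera, given by its name, has taken for a name from the list of things; names that differ only in an ending like _2 or _b are one class to them, and where a whole thing is asked for, a point or a joint stands for the part that bears it (a point fixed in the world has none). Each returns a list of dicts, best first, with "p" (0 to 1); they miss things now and then, are a little off and sometimes report something else, mostly with a low value. They report only what shows in the picture. A call takes as long as a camera call.
- search_frame(camera, label): "position" ([x, y, z] in m, in world coordinates, good to about 4 mm: the middle of the surface that is visible of it).
- cut_out(camera, label): "mask" (384x512 bool, what is visible of it).
The state is a dict: "time_s": time; "joints": joint angles; "joint_velocities": joint speeds; "effort": joint torques, N m; "tcp_pos": TCP position; "ee_rot": TCP orientation; "wrist_force": force on the tool from outside, world axes, zero at the start; "moment": the same for the moment, N m; "gripper_width": opening from 0.0 (shut) to 1.0 (fully open).
Only numpy, scipy, OpenCV 4.12 (cv2) and the standard library are available. Lean on these libraries where they do the work, as an engineer would, in place of code of your own. Each camera call takes 0.05 s, during which the arm holds its last target. There are 200 camera calls.

## Working session

There is one attempt and no reset: what is moved stays moved. The work goes in short steps, Python scripts to look and compute and a tool call to move; the robot and the scene stay as the last step left them, time stands still between calls to the robot, and variables do not carry over. Pictures are saved under pics/ and viewed, about 8 in all and at most 12, crops included, and the job is handed in when it is done.

Besides the shell and the picture viewer there is one more tool, called after "Call:" as name([rows], argument=value, ...), one row to a line, values as JSON. arm_command: Moves the arm, as the interface text tells. Its arguments: {"type":"object","properties":{"rows":{"type":"array","items":{"type":"object","properties":{"fingers":{"type":"number"},"travel":{"type":"array","items":{"type":"number"}},"roll":{"type":"number"}}}}},"required":["rows"]}

```bash
mkdir -p pics; cat > h.py <<'E'
import numpy as np,cv2
from station import *
def pts(cam,d):
    c=get_calibration(cam);f=d.shape[0]/2/np.tan(np.radians(c['fov_y']/2))
    v,u=np.mgrid[:d.shape[0],:d.shape[1]]
    P=np.stack([(u-c['cx'])/f*d,(v-c['cy'])/f*d,d],-1)
    return P@np.array(c['attitude']).T+np.array(c['origin'])
E
python3 - <<'E'
from h import *
s=sense();print(s['time_s'],s['tcp_pos'],np.round(s['ee_rot'],3),s['wrist_force'])
a=[]
for n in('top','side'):
    p,d=capture(n);cv2.imwrite(f'pics/{n}.png',p[...,::-1])
    print(n,get_calibration(n))
    for l in('selector','lever','cup_mouth','gate','glue'):
        print(l,[(np.round(r['position'],3),round(r['p'],2)) for r in search_frame(n,l)][:2])
    np.save(n+'_d.npy',d);a.append(p)
E
```

```text
0.0 [0.21163384 0.58743955 0.23243507] [[ 0.941 -0.339 -0.001]
 [-0.339 -0.941 -0.002]
 [ 0.     0.002 -1.   ]] [-0.91666266 -0.64112075  1.52023766]
top {'fov_y': 44.20944990466628, 'cx': 255.4020345419626, 'cy': 190.0960004618499, 'origin': array([ 0.22742566, -0.01425398,  1.6378874 ]), 'attitude': array([[ 0.0237866 , -0.9777764 ,  0.2082967 ],
       [-0.99970699, -0.02232914,  0.00934593],
       [-0.00448714, -0.20845798, -0.97802103]])}
selector [(array([0.535, 0.122, 0.153]), 0.72), (array([ 0.526, -0.434,  0.07 ]), 0.59)]
lever [(array([0.508, 0.148, 0.204]), 0.49)]
cup_mouth [(array([0.506, 0.145, 0.201]), 0.65)]
gate []
glue [(array([0.698, 0.144, 0.1  ]), 0.71)]
side {'fov_y': 45.14999799689073, 'cx': 263.16029037291594, 'cy': 194.38390685912793, 'origin': array([1.08005265, 0.21292186, 1.39293798]), 'attitude': array([[-0.37142731,  0.84216239, -0.39090185],
       [ 0.92845417,  0.33516725, -0.16011175],
       [-0.00382259, -0.42240433, -0.90639945]])}
selector [(array([0.571, 0.129, 0.149]), 0.86)]
lever [(array([0.503, 0.146, 0.216]), 0.59)]
cup_mouth [(array([0.503, 0.146, 0.211]), 0.95), (array([0.502, 0.147, 0.218]), 0.33)]
gate [(array([0.571, 0.129, 0.152]), 0.85), (array([0.705, 0.03 , 0.052]), 0.59)]
glue [(array([0.722, 0.16 , 0.101]), 0.7), (array([0.572, 0.128, 0.148]), 0.29)]
```

View pics/top.png

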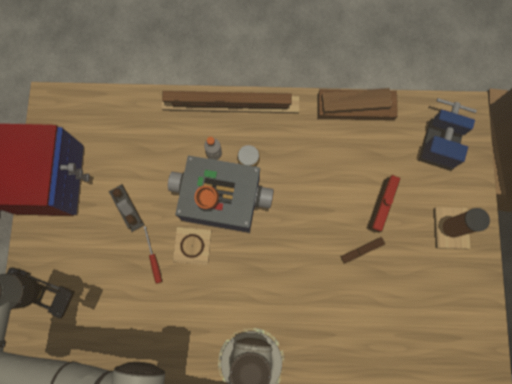

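View pics/side.png

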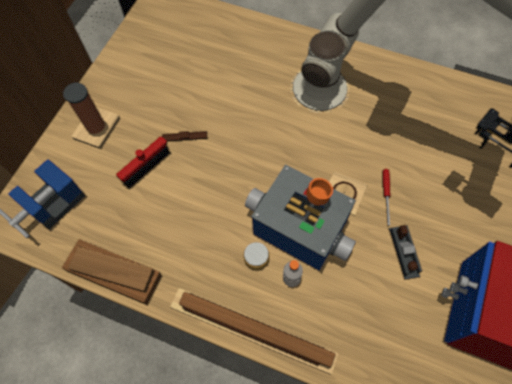

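```bash
python3 - <<'E'
from h import *
C=[];ims=[]
for n,(u0,v0,w,h) in(('top',(165,145,115,95)),('side',(235,155,130,120))):
    p=cv2.imread(f'pics/{n}.png');d=np.load(n+'_d.npy');P=pts(n,d)
    m=(abs(P[...,2]-.15)<.006)&(np.hypot(P[...,0]-.55,P[...,1]-.125)<.2)
    Q=P[m][:,:2];r=cv2.minAreaRect((Q*1000).astype(np.float32));print(n,m.sum(),P[m][:,2].mean(),r)
    m=(np.hypot(P[...,0]-.505,P[...,1]-.146)<.06)&(P[...,2]>.195)
    p2=P[m];print('cup',p2.mean(0),p2.min(0),p2.max(0))
    top=p2[p2[:,2]>np.percentile(p2[:,2],50)];print((cv2.minEnclosingCircle((top[:,:2]*1000).astype(np.float32))),top[:,2].mean())
    c=cv2.resize(p[v0:v0+h,u0:u0+w],(400*1,400*h//w),interpolation=cv2.INTER_CUBIC);ims.append(cv2.resize(c,(400,400)))
cv2.imwrite('pics/c1.png',np.hstack(ims))
E
```

```text
top 3456 0.15034590099924702 ((576.0846557617188, 115.96025848388672), (240.72158813476562, 275.90631103515625), 81.35153198242188)
cup [0.50649693 0.14879631 0.21593993] [0.4682895  0.11342949 0.19502483] [0.5366895  0.18474042 0.24459787]
((503.5845642089844, 148.39590454101562), 36.455623626708984) 0.2313126632536357
side 3959 0.15139909426870515 ((577.8958740234375, 115.20719146728516), (241.04339599609375, 276.44049072265625), 81.28693389892578)
cup [0.50665171 0.14799066 0.22039936] [0.46909734 0.11256772 0.19501952] [0.54403796 0.18481521 0.24680469]
((505.1531982421875, 148.88111877441406), 37.19917678833008) 0.23348890434427927
```

View pics/c1.png

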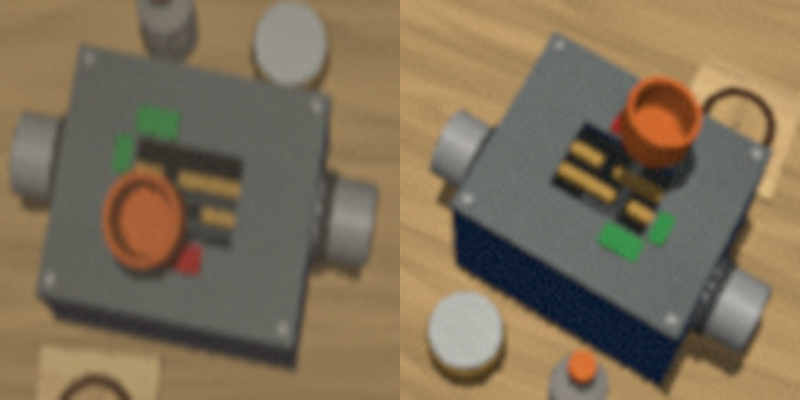

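```bash
python3 - <<'E'
from h import *
ims=[]
for n in('top','side'):
    d=np.load(n+'_d.npy');P=pts(n,d)
    m=((abs(P[...,2]-.15)<.006)&(np.hypot(P[...,0]-.55,P[...,1]-.125)<.2)).astype(np.uint8)
    k,l,st,_=cv2.connectedComponentsWithStats(cv2.erode(m,np.ones((3,3))),connectivity=4);i=1+st[1:,4].argmax()
    m=cv2.dilate((l==i).astype(np.uint8),np.ones((3,3)))&m
    r=cv2.minAreaRect((P[m>0][:,:2]*1000).astype(np.float32));print(n,r)
    yaw=np.radians(r[2]-90 if r[2]>45 else r[2])
    if n=='top':c0=np.array(r[0])/1000;y0=yaw
    else: c0=(c0+np.array(r[0])/1000)/2;y0=(y0+yaw)/2
print(c0,np.degrees(y0));np.save('pose.npy',[*c0,y0])
R=np.array([[np.cos(y0),-np.sin(y0)],[np.sin(y0),np.cos(y0)]])
for n in('top','side'):
    c=get_calibration(n);f=192/np.tan(np.radians(c['fov_y']/2))
    X,Y=np.meshgrid(np.linspace(.05,-.05,400),np.linspace(.07,-.07,560),indexing='ij') # rows: x down; cols: +y left
    W=np.dstack([np.stack([X,Y],-1)@R.T+c0,np.full_like(X,.142)])
    q=(W-c['origin'])@np.array(c['attitude']);u=q[...,0]/q[...,2]*f+c['cx'];v=q[...,1]/q[...,2]*f+c['cy']
    im=cv2.remap(cv2.imread(f'pics/{n}.png'),u.astype(np.float32),v.astype(np.float32),cv2.INTER_CUBIC)
    for k in range(-60,61,10): cv2.line(im,(280-4*k,0),(280-4*k,8 if k else 25),(255,255,255),1)
    ims.append(cv2.resize(im,(390,279)))
cv2.imwrite('pics/c2.png',np.hstack(ims))
b=R.T@(np.array([.5044,.1486])-c0);print('cup local',b)
E
```

```text
top ((512.10986328125, 58.960601806640625), (127.0340805053711, 250.0847625732422), 48.97697448730469)
side ((532.3328247070312, 58.13167953491211), (116.64382934570312, 204.0867156982422), 83.12972259521484)
[0.52222134 0.05854614] -23.946651458740234
cup local [-0.05283894  0.07506893]
```

View pics/c2.png

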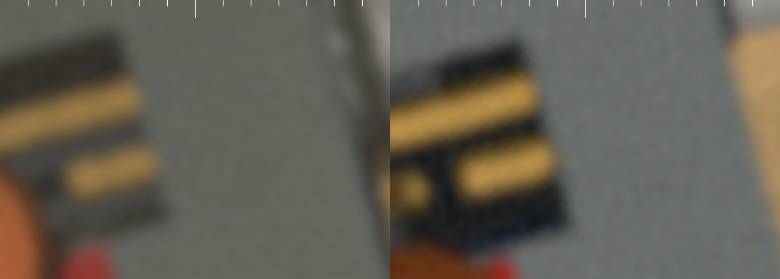

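```bash
python3 - <<'E'
from h import *
ims=[];res=[]
piv={'top':np.array([[88,58],[320,105],[283,328],[48,280]])/[3.478,400/95]+[165,145],
'side':(np.array([[467,198],[560,44],[757,153],[672,320]])-[400,0])/[400/130,400/120]+[235,155]}
# order (+x+y),( +x-y),(-x-y),(-x+y)
for n in piv:
    c=get_calibration(n);f=192/np.tan(np.radians(c['fov_y']/2))
    q=np.c_[(piv[n]-[c['cx'],c['cy']])/f,np.ones(4)]@np.array(c['attitude']).T
    W=(c['origin']+q*((.15-c['origin'][2])/q[:,2])[:,None])[:,:2]
    if n=='side': W=np.array(sorted(W.tolist(),key=lambda w:-w[0]));W=W if W[0][1]>W[1][1] else W[[1,0,2,3]];W=W if W[3][1]>W[2][1] else W[[0,1,3,2]]
    ex=W[0]+W[1]-W[2]-W[3];ey=W[0]+W[3]-W[1]-W[2]
    print(n,W.round(4).tolist(),W.mean(0),np.linalg.norm(ex)/2,np.linalg.norm(ey)/2,np.degrees([np.arctan2(ex[1],ex[0]),np.arctan2(-ey[0],ey[1])]))
    res.append([*W.mean(0),np.arctan2(-ey[0],ey[1])])
res=np.mean(res,0);c0=res[:2];y0=res[2];print(res);np.save('pose.npy',res)
R=np.array([[np.cos(y0),-np.sin(y0)],[np.sin(y0),np.cos(y0)]])
for n in('top','side'):
    c=get_calibration(n);f=192/np.tan(np.radians(c['fov_y']/2))
    X,Y=np.meshgrid(np.linspace(.05,-.05,400),np.linspace(.07,-.07,560),indexing='ij')
    W=np.dstack([np.stack([X,Y],-1)@R.T+c0,np.full_like(X,.142)])
    q=(W-c['origin'])@np.array(c['attitude']);u=q[...,0]/q[...,2]*f+c['cx'];v=q[...,1]/q[...,2]*f+c['cy']
    im=cv2.remap(cv2.imread(f'pics/{n}.png'),u.astype(np.float32),v.astype(np.float32),cv2.INTER_CUBIC)
    for k in range(-60,61,10): cv2.line(im,(280-4*k,0),(280-4*k,8 if k else 25),(255,255,255),1)
    ims.append(cv2.resize(im,(390,279)))
cv2.imwrite('pics/c3.png',np.hstack(ims))
for b in ([.5036,.1484],[.5052,.1489]):print('cup local',R.T@(np.array(b)-c0))
E
```

```text
top [[0.644, 0.215], [0.6114, -0.0037], [0.4373, 0.0261], [0.4689, 0.2426]] [0.54041038 0.12001149] 0.17689597629157114 0.21996393019836621 [-9.31616634 -8.40656206]
side [[0.6443, 0.2156], [0.6106, -0.0], [0.4353, 0.0282], [0.4679, 0.2419]] [0.53952932 0.12141144] 0.17788887781809362 0.21721347504541566 [-8.80482983 -8.77764854]
[ 0.53996985  0.12071147 -0.14996053]
cup local [-0.04009831  0.02194416]
cup local [-0.03859097  0.02267759]
```

View pics/c3.png

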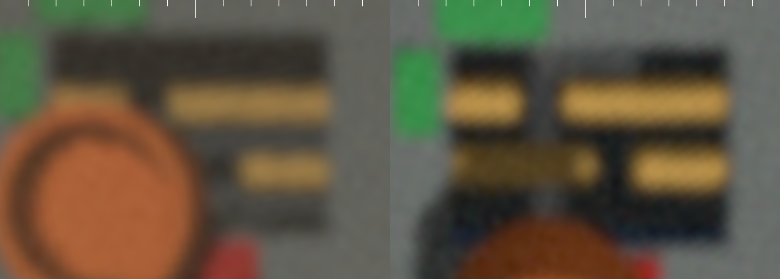

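Call:
arm_command([
  {"fingers": 0,"travel": [0,0,-5],"roll": 0},
  {"fingers": 0,"travel": [0,0,-9.8],"roll": -5},
  {"fingers": 0,"travel": [4,3,-9.8],"roll": -11.2},
  {"fingers": 0,"travel": [8,6,-9.8],"roll": -11.2},
  {"fingers": 0,"travel": [12,9,-9.8],"roll": -11.2},
  {"fingers": 0,"travel": [16,12,-9.8],"roll": -11.2},
  {"fingers": 0,"travel": [20,14.8,-9.8],"roll": -11.2},
  {"fingers": 0,"travel": [24,17.7,-9.8],"roll": -11.2},
  {"fingers": 0,"travel": [28,20.7,-9.8],"roll": -11.2},
  {"fingers": 0,"travel": [32,23.6,-9.8],"roll": -11.2},
])

```text
time_s: 1.6
tcp_pos: [0.4335, 0.2556, 0.332]
ee_rot: [[0.989, -0.149, 0.001], [-0.149, -0.989, 0.001], [0.001, -0.001, -1.0]]
wrist_force: [0.5, 0.4, 0.2]
gripper_width: 0.173
```

Call:
arm_command([
  {"fingers": 0,"travel": [4,4.5,0],"roll": 0},
  {"fingers": 0,"travel": [8,8.8,0],"roll": 0},
  {"fingers": 0,"travel": [8.7,9.6,0],"roll": 0},
  {"fingers": 0,"travel": [8.7,9.6,0],"roll": 0},
  {"fingers": 0,"travel": [8.7,9.6,0],"roll": 0},
])

```text
time_s: 2.1
tcp_pos: [0.5046, 0.149, 0.3314]
ee_rot: [[0.988, -0.151, -0.0], [-0.151, -0.988, 0.0], [-0.0, -0.0, -1.0]]
wrist_force: [-0.7, 0.3, -0.3]
gripper_width: 0.003
```

```bash
cat >> h.py <<'E'
def loc(w):
    x,y,t=np.load('pose.npy');R=np.array([[np.cos(t),-np.sin(t)],[np.sin(t),np.cos(t)]])
    return R.T@(np.array(w)[:2]-[x,y])
def st():
    s=sense();f=np.array(s['wrist_force']);t=np.load('pose.npy')[2]
    print('t',round(s['time_s'],2),'tip local mm',(loc(s['tcp_pos'])*1000).round(1),'tipz',round(s['tcp_pos'][2]-.011,4),'Flocal',[round(f[0]*np.cos(t)+f[1]*np.sin(t),1),round(-f[0]*np.sin(t)+f[1]*np.cos(t),1),round(f[2],1)],'w',round(s['gripper_width'],3))
E
python3 - <<'E'
from h import *
st();p,d=capture('wrist');cv2.imwrite('pics/w.png',p[...,::-1]);np.save('w_d.npy',d)
print(get_calibration('wrist'));s=sense()
for l in('cup_mouth','lever'):print([(np.round(r['position'],4),loc(r['position']).round(4),round(r['p'],2)) for r in search_frame('wrist',l)])
E
```

```text
t 2.1 tip local mm [-39.2  22.7] tipz 0.3204 Flocal [np.float64(-0.8), np.float64(0.2), np.float64(-0.3)] w 0.003
{'fov_y': 65.70646984690485, 'cx': 257.59875661679126, 'cy': 186.6458630546943, 'mount': array([[ 2.12073051e-04, -9.65699231e-01, -2.59663146e-01,
         7.07324557e-02],
       [ 9.99999877e-01,  8.85374658e-05,  4.87448697e-04,
         3.72284798e-04],
       [-4.47738915e-04, -2.59663217e-01,  9.65699132e-01,
        -1.50597921e-01],
       [ 0.00000000e+00,  0.00000000e+00,  0.00000000e+00,
         1.00000000e+00]])}
[(array([0.5064, 0.1486, 0.2139]), array([-0.0374,  0.0226]), 0.78)]
[(array([0.5091, 0.146 , 0.2101]), array([-0.0343,  0.0204]), 0.89)]
```

View pics/w.png

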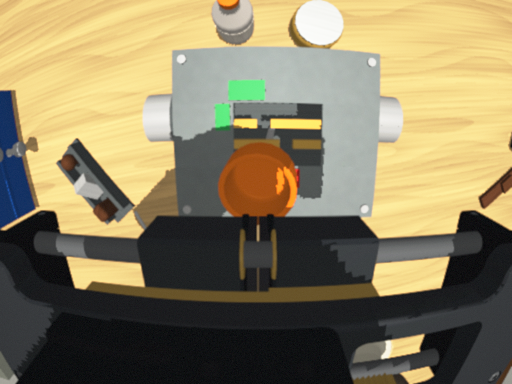

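Call:
arm_command([
  {"fingers": 0,"travel": [0,0,4],"roll": 0},
  {"fingers": 0,"travel": [0,0,7],"roll": 0},
  {"fingers": 0,"travel": [0,0,9],"roll": 0},
  {"fingers": 0,"travel": [0,0,10],"roll": 0},
  {"fingers": 0,"travel": [0,0,10.7],"roll": 0},
  {"fingers": 0,"travel": [0,0,10.7],"roll": 0},
  {"fingers": 0,"travel": [0,0,10.7],"roll": 0},
])

```text
time_s: 2.95
tcp_pos: [0.5051, 0.1501, 0.2256]
ee_rot: [[0.989, -0.149, 0.002], [-0.149, -0.989, 0.001], [0.002, -0.001, -1.0]]
wrist_force: [0.5, 0.0, -0.4]
gripper_width: 0.005
```

```bash
python3 -c "
from h import *
st()"
```

```text
t 2.95 tip local mm [-38.9  23.8] tipz 0.2146 Flocal [np.float64(0.5), np.float64(0.1), np.float64(-0.4)] w 0.005
```

Call:
arm_command([
  {"fingers": 0,"travel": [0,0.5,0],"roll": 0},
  {"fingers": 0,"travel": [0,1,0],"roll": 0},
  {"fingers": 0,"travel": [0,1.3,0],"roll": 0},
  {"fingers": 0,"travel": [0,1.6,0],"roll": 0},
  {"fingers": 0,"travel": [0,1.9,0],"roll": 0},
  {"fingers": 0,"travel": [0,2.2,0.1],"roll": 0},
  {"fingers": 0,"travel": [0,2.5,0.1],"roll": 0},
  {"fingers": 0,"travel": [0,2.8,0.1],"roll": 0},
  {"fingers": 0,"travel": [0,3.1,0.1],"roll": 0},
  {"fingers": 0,"travel": [0,3.3,0.1],"roll": 0},
])

```text
time_s: 3.95
tcp_pos: [0.4996, 0.1168, 0.2235]
ee_rot: [[0.989, -0.15, 0.0], [-0.15, -0.989, 0.0], [0.0, -0.0, -1.0]]
wrist_force: [0.9, 2.4, 1.3]
gripper_width: 0.006
```

```bash
python3 -c "
from h import *
st()
p,d=capture('wrist');cv2.imwrite('pics/w2.png',p[...,::-1])
print([(loc(r['position']).round(4),r['position'][2],round(r['p'],2)) for r in search_frame('wrist','cup_mouth')])
p,d=capture('top');P=pts('top',d)
m=(np.hypot(P[...,0]-.5,P[...,1]-.13)<.08)&(P[...,2]>.17)&(p[...,0]>1.6*p[...,2]);print([loc(q) for q in (P[m].mean(0),P[m].min(0),P[m].max(0))])"
```

```text
t 3.95 tip local mm [-39.3  -9.9] tipz 0.2125 Flocal [np.float64(0.5), np.float64(2.5), np.float64(1.3)] w 0.006
[(array([-0.0123,  0.0059]), 0.2317, 0.65)]
[array([-0.06381853, -0.00764672]), array([-0.07299313, -0.06719408]), array([-0.03484995,  0.02742421])]
```

Call:
arm_command([
  {"fingers": 0,"travel": [0.4,0,0],"roll": 0},
  {"fingers": 0,"travel": [0.8,0,0],"roll": 0},
  {"fingers": 0,"travel": [1.1,0,0],"roll": 0},
  {"fingers": 0,"travel": [1.3,0,0],"roll": 0},
  {"fingers": 0,"travel": [1.5,0,0],"roll": 0},
  {"fingers": 0,"travel": [1.6,0,0],"roll": 0},
])

```text
time_s: 4.7
tcp_pos: [0.5085, 0.1155, 0.2225]
ee_rot: [[0.988, -0.151, -0.016], [-0.151, -0.989, 0.001], [-0.016, 0.002, -1.0]]
wrist_force: [-23.4, 12.8, 13.8]
gripper_width: 0.005
```

```bash
python3 -c "
from h import *
st()"
```

```text
t 4.7 tip local mm [-30.4  -9.9] tipz 0.2115 Flocal [np.float64(-25.0), np.float64(9.2), np.float64(13.8)] w 0.005
```

Call:
arm_command([
  {"fingers": 0,"travel": [-0.45,0,0],"roll": 0},
  {"fingers": 0,"travel": [-0.45,0.2,0],"roll": 0},
  {"fingers": 0,"travel": [-0.45,0.4,0],"roll": 0},
  {"fingers": 0,"travel": [-0.45,0.6,0],"roll": 0},
  {"fingers": 0,"travel": [-0.45,0.8,0],"roll": 0},
])

```text
time_s: 5.2
tcp_pos: [0.5063, 0.108, 0.222]
ee_rot: [[0.989, -0.15, -0.009], [-0.15, -0.989, 0.001], [-0.009, 0.001, -1.0]]
wrist_force: [-8.0, 5.5, 0.6]
gripper_width: 0.004
```

```bash
python3 -c "
from h import *
st()"
```

```text
t 5.2 tip local mm [-31.4 -17.6] tipz 0.211 Flocal [np.float64(-8.7), np.float64(4.2), np.float64(0.6)] w 0.004
```

Call:
arm_command([
  {"fingers": 0,"travel": [0,0.2,0],"roll": 0},
  {"fingers": 0,"travel": [0,0.4,0],"roll": 0},
  {"fingers": 0,"travel": [0,0.6,0],"roll": 0},
  {"fingers": 0,"travel": [0,0.8,0],"roll": 0},
])

```text
time_s: 5.6
tcp_pos: [0.5075, 0.0992, 0.2223]
ee_rot: [[0.989, -0.15, -0.003], [-0.15, -0.989, -0.001], [-0.003, 0.001, -1.0]]
wrist_force: [-3.1, 3.6, -1.5]
gripper_width: 0.008
```

```bash
python3 -c "
from h import *
st()"
```

```text
t 5.6 tip local mm [-28.9 -26.2] tipz 0.2113 Flocal [np.float64(-3.6), np.float64(3.1), np.float64(-1.5)] w 0.008
```

Call:
arm_command([
  {"fingers": 0,"travel": [0.2,0,0],"roll": 0},
  {"fingers": 0,"travel": [0.4,0,0],"roll": 0},
  {"fingers": 0,"travel": [0.6,0,0],"roll": 0},
  {"fingers": 0,"travel": [0.8,0,0],"roll": 0},
])

```text
time_s: 6.0
tcp_pos: [0.5167, 0.098, 0.2237]
ee_rot: [[0.989, -0.15, 0.0], [-0.15, -0.989, -0.0], [0.0, 0.0, -1.0]]
wrist_force: [-2.5, 0.9, 0.5]
gripper_width: 0.002
```

```bash
python3 -c "
from h import *
st()"
```

```text
t 6.0 tip local mm [-19.6 -25.9] tipz 0.2127 Flocal [np.float64(-2.6), np.float64(0.5), np.float64(0.5)] w 0.002
```

Call:
arm_command([
  {"fingers": 0,"travel": [0.3,0,0],"roll": 0},
  {"fingers": 0,"travel": [0.6,0,0],"roll": 0},
  {"fingers": 0,"travel": [0.9,0,0],"roll": 0},
  {"fingers": 0,"travel": [1.2,0,0],"roll": 0},
  {"fingers": 0,"travel": [1.5,0,0],"roll": 0},
  {"fingers": 0,"travel": [1.8,0,0],"roll": 0},
])

```text
time_s: 6.6
tcp_pos: [0.5347, 0.0956, 0.2237]
ee_rot: [[0.989, -0.15, 0.001], [-0.15, -0.989, 0.0], [0.001, -0.0, -1.0]]
wrist_force: [-3.0, 2.2, 1.3]
gripper_width: 0.007
```

```bash
python3 -c "
from h import *
st()"
```

```text
t 6.6 tip local mm [ -1.4 -25.7] tipz 0.2127 Flocal [np.float64(-3.3), np.float64(1.7), np.float64(1.3)] w 0.007
```

Call:
arm_command([
  {"fingers": 0,"travel": [0.2,0,0],"roll": 0},
  {"fingers": 0,"travel": [0.4,0,0],"roll": 0},
  {"fingers": 0,"travel": [0.6,0,0],"roll": 0},
  {"fingers": 0,"travel": [0.8,0,0],"roll": 0},
])

```text
time_s: 7.0
tcp_pos: [0.5423, 0.0944, 0.2234]
ee_rot: [[0.989, -0.15, -0.0], [-0.15, -0.989, 0.0], [-0.0, -0.0, -1.0]]
wrist_force: [-2.3, 2.1, 0.7]
gripper_width: 0.004
```

```bash
python3 -c "
from h import *
st()"
```

```text
t 7.0 tip local mm [  6.2 -25.7] tipz 0.2124 Flocal [np.float64(-2.6), np.float64(1.7), np.float64(0.7)] w 0.004
```

Call:
arm_command([
  {"fingers": 0,"travel": [0.2,0,0],"roll": 0},
  {"fingers": 0,"travel": [0.4,0,0],"roll": 0},
  {"fingers": 0,"travel": [0.6,0,0],"roll": 0},
])

```text
time_s: 7.3
tcp_pos: [0.5479, 0.0935, 0.2231]
ee_rot: [[0.989, -0.15, -0.001], [-0.15, -0.989, 0.0], [-0.001, 0.0, -1.0]]
wrist_force: [-2.6, 2.6, 0.1]
gripper_width: 0.005
```

```bash
python3 -c "
from h import *
st();p,d=capture('wrist');cv2.imwrite('pics/w3.png',p[...,::-1])"
```

```text
t 7.3 tip local mm [ 12.  -25.8] tipz 0.2121 Flocal [np.float64(-3.0), np.float64(2.2), np.float64(0.1)] w 0.005
```

View pics/w3.png

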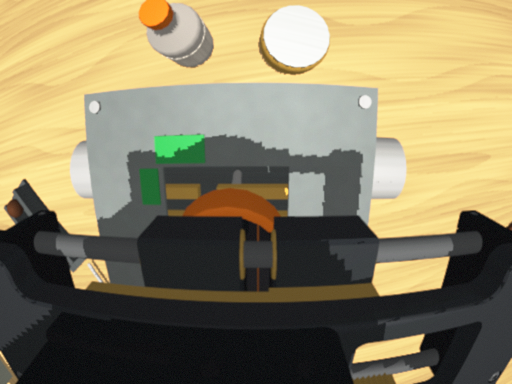

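Call:
arm_command([
  {"fingers": 0,"travel": [0.2,0,0],"roll": 0},
  {"fingers": 0,"travel": [0.4,0,0],"roll": 0},
  {"fingers": 0,"travel": [0.5,0,0],"roll": 0},
])

```text
time_s: 7.65
tcp_pos: [0.5505, 0.0928, 0.2228]
ee_rot: [[0.989, -0.15, -0.007], [-0.15, -0.989, -0.0], [-0.007, 0.001, -1.0]]
wrist_force: [-10.6, 5.8, 2.5]
gripper_width: 0.002
```

```bash
python3 -c "
from h import *
st()"
```

```text
t 7.65 tip local mm [ 14.5 -26. ] tipz 0.2118 Flocal [np.float64(-11.4), np.float64(4.2), np.float64(2.5)] w 0.002
```

Call:
arm_command([
  {"fingers": 0,"travel": [-0.6,0,0],"roll": 0},
  {"fingers": 0,"travel": [-0.6,-0.6,0],"roll": 0},
  {"fingers": 0,"travel": [-0.6,-1.2,0],"roll": 0},
  {"fingers": 0,"travel": [-0.6,-1.8,0],"roll": 0},
  {"fingers": 0,"travel": [-0.6,-2.2,0],"roll": 0},
  {"fingers": 0,"travel": [-0.6,-2.6,0],"roll": 0},
  {"fingers": 0,"travel": [-0.6,-3.0,0],"roll": 0},
])

```text
time_s: 8.35
tcp_pos: [0.5516, 0.1232, 0.2235]
ee_rot: [[0.989, -0.15, -0.001], [-0.15, -0.989, -0.001], [-0.0, 0.001, -1.0]]
wrist_force: [-0.9, -3.1, -0.4]
gripper_width: 0.002
```

```bash
python3 -c "
from h import *
st()"
```

```text
t 8.35 tip local mm [11.1  4.2] tipz 0.2125 Flocal [np.float64(-0.4), np.float64(-3.2), np.float64(-0.4)] w 0.002
```

Call:
arm_command([
  {"fingers": 0,"travel": [0,-0.3,0],"roll": 0},
  {"fingers": 0,"travel": [0,-0.6,0],"roll": 0},
  {"fingers": 0,"travel": [0,-0.9,0],"roll": 0},
  {"fingers": 0,"travel": [0,-1.2,0],"roll": 0},
  {"fingers": 0,"travel": [0,-1.5,0],"roll": 0},
  {"fingers": 0,"travel": [0,-1.8,0],"roll": 0},
  {"fingers": 0,"travel": [0.2,-2.0,0],"roll": 0},
  {"fingers": 0,"travel": [0.4,-2.0,0],"roll": 0},
])

```text
time_s: 9.15
tcp_pos: [0.5568, 0.1423, 0.2228]
ee_rot: [[0.989, -0.15, -0.005], [-0.15, -0.989, -0.001], [-0.005, 0.002, -1.0]]
wrist_force: [-6.4, -1.4, 1.2]
gripper_width: 0.006
```

```bash
python3 -c "
from h import *
st()"
```

```text
t 9.15 tip local mm [13.5 23.8] tipz 0.2118 Flocal [np.float64(-6.2), np.float64(-2.3), np.float64(1.2)] w 0.006
```

Light 6 N press on the far bar; slide on +y.

Call:
arm_command([
  {"fingers": 0,"travel": [0,-0.2,0],"roll": 0},
  {"fingers": 0,"travel": [0,-0.4,0],"roll": 0},
  {"fingers": 0,"travel": [0,-0.6,0],"roll": 0},
  {"fingers": 0,"travel": [0,-0.8,0],"roll": 0},
  {"fingers": 0,"travel": [0,-1.0,0],"roll": 0},
])

```text
time_s: 9.65
tcp_pos: [0.5596, 0.1522, 0.223]
ee_rot: [[0.989, -0.15, -0.002], [-0.15, -0.989, -0.001], [-0.002, 0.001, -1.0]]
wrist_force: [-3.1, -2.9, -2.0]
gripper_width: 0.005
```

```bash
python3 -c "
from h import *
st()"
```

```text
t 9.65 tip local mm [14.7 34.1] tipz 0.212 Flocal [np.float64(-2.7), np.float64(-3.4), np.float64(-2.0)] w 0.005
```

Call:
arm_command([
  {"fingers": 0,"travel": [0.2,0,0],"roll": 0},
  {"fingers": 0,"travel": [0.4,0,0],"roll": 0},
  {"fingers": 0,"travel": [0.5,0,0],"roll": 0},
])

```text
time_s: 9.95
tcp_pos: [0.5652, 0.1515, 0.2235]
ee_rot: [[0.989, -0.15, -0.0], [-0.15, -0.989, 0.0], [-0.0, -0.0, -1.0]]
wrist_force: [-3.8, -1.8, -2.7]
gripper_width: 0.005
```

```bash
python3 -c "
from h import *
st()"
```

```text
t 9.95 tip local mm [20.4 34.2] tipz 0.2125 Flocal [np.float64(-3.5), np.float64(-2.3), np.float64(-2.7)] w 0.005
```

In the gap; push on across to the far lane.

Call:
arm_command([
  {"fingers": 0,"travel": [0.3,0,0],"roll": 0},
  {"fingers": 0,"travel": [0.6,0,0],"roll": 0},
  {"fingers": 0,"travel": [0.9,0,0],"roll": 0},
  {"fingers": 0,"travel": [1.2,0,0.1],"roll": 0},
  {"fingers": 0,"travel": [1.5,0,0.1],"roll": 0},
  {"fingers": 0,"travel": [1.8,0,0.2],"roll": 0},
  {"fingers": 0,"travel": [2.1,0,0.2],"roll": 0},
])

```text
time_s: 10.65
tcp_pos: [0.586, 0.1483, 0.2214]
ee_rot: [[0.989, -0.15, -0.0], [-0.15, -0.989, -0.0], [-0.0, 0.0, -1.0]]
wrist_force: [-4.2, -2.3, -2.9]
gripper_width: 0.004
```

```bash
python3 -c "
from h import *
st()"
```

```text
t 10.65 tip local mm [41.4 34.1] tipz 0.2104 Flocal [np.float64(-3.9), np.float64(-2.9), np.float64(-2.9)] w 0.004
```

Call:
arm_command([
  {"fingers": 0,"travel": [0.2,0,0],"roll": 0},
  {"fingers": 0,"travel": [0.4,0,0.1],"roll": 0},
  {"fingers": 0,"travel": [0.6,0,0.1],"roll": 0},
  {"fingers": 0,"travel": [0.8,0,0.1],"roll": 0},
])

```text
time_s: 11.05
tcp_pos: [0.5937, 0.1471, 0.2203]
ee_rot: [[0.989, -0.15, -0.0], [-0.15, -0.989, -0.0], [-0.0, 0.0, -1.0]]
wrist_force: [-4.2, -2.6, -2.0]
gripper_width: 0.003
```

```bash
python3 -c "
from h import *
st()"
```

```text
t 11.05 tip local mm [49.2 34.1] tipz 0.2093 Flocal [np.float64(-3.8), np.float64(-3.2), np.float64(-2.0)] w 0.003
```

Call:
arm_command([
  {"fingers": 0,"travel": [0.2,0,0],"roll": 0},
  {"fingers": 0,"travel": [0.4,0,0],"roll": 0},
  {"fingers": 0,"travel": [0.5,0,0],"roll": 0},
])

```text
time_s: 11.35
tcp_pos: [0.5988, 0.1464, 0.2205]
ee_rot: [[0.989, -0.15, -0.0], [-0.15, -0.989, -0.0], [-0.0, 0.0, -1.0]]
wrist_force: [-3.2, -2.6, -2.3]
gripper_width: 0.011
```

```bash
python3 -c "
from h import *
st()"
```

```text
t 11.35 tip local mm [54.3 34.2] tipz 0.2095 Flocal [np.float64(-2.8), np.float64(-3.0), np.float64(-2.3)] w 0.011
```

Call:
arm_command([
  {"fingers": 0,"travel": [0.2,0,0],"roll": 0},
  {"fingers": 0,"travel": [0.4,0,0],"roll": 0},
])

```text
time_s: 11.55
tcp_pos: [0.6027, 0.1458, 0.2206]
ee_rot: [[0.989, -0.15, -0.0], [-0.15, -0.989, -0.0], [-0.0, 0.0, -1.0]]
wrist_force: [-3.6, -1.9, -2.2]
gripper_width: 0.006
```

```bash
python3 -c "
from h import *
st()"
```

```text
t 11.55 tip local mm [58.3 34.2] tipz 0.2096 Flocal [np.float64(-3.3), np.float64(-2.5), np.float64(-2.2)] w 0.006
```

Call:
arm_command([
  {"fingers": 0,"travel": [0.2,0,0],"roll": 0},
  {"fingers": 0,"travel": [0.35,0,0],"roll": 0},
])

```text
time_s: 11.75
tcp_pos: [0.6054, 0.1452, 0.22]
ee_rot: [[0.989, -0.15, -0.002], [-0.15, -0.989, -0.0], [-0.002, 0.001, -1.0]]
wrist_force: [-5.5, -2.8, -2.4]
gripper_width: 0.004
```

```bash
python3 -c "
from h import *
st();p,d=capture('wrist');cv2.imwrite('pics/w4.png',p[...,::-1])"
```

```text
t 11.75 tip local mm [61. 34.] tipz 0.209 Flocal [np.float64(-5.0), np.float64(-3.6), np.float64(-2.4)] w 0.004
```

View pics/w4.png

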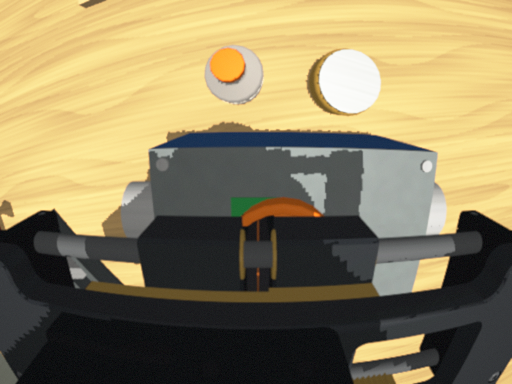

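Call:
arm_command([
  {"fingers": 0,"travel": [-0.2,-0.3,0],"roll": 0},
  {"fingers": 0,"travel": [-0.2,-0.6,0.1],"roll": 0},
  {"fingers": 0,"travel": [-0.2,-0.9,0.2],"roll": 0},
  {"fingers": 0,"travel": [-0.2,-1.2,0.3],"roll": 0},
  {"fingers": 0,"travel": [-0.2,-1.5,0.3],"roll": 0},
])

```text
time_s: 12.3
tcp_pos: [0.6061, 0.1606, 0.2173]
ee_rot: [[0.989, -0.15, -0.001], [-0.15, -0.989, -0.0], [-0.001, 0.0, -1.0]]
wrist_force: [-4.4, -2.6, -1.8]
gripper_width: 0.003
```

```bash
python3 -c "
from h import *
st()"
```

```text
t 12.3 tip local mm [59.4 49.3] tipz 0.2063 Flocal [np.float64(-4.0), np.float64(-3.2), np.float64(-1.8)] w 0.003
```

Call:
arm_command([
  {"fingers": 0,"travel": [-0.1,-0.3,0],"roll": 0},
  {"fingers": 0,"travel": [-0.1,-0.6,0.1],"roll": 0},
  {"fingers": 0,"travel": [-0.1,-0.9,0.1],"roll": 0},
  {"fingers": 0,"travel": [-0.1,-1.2,0.2],"roll": 0},
  {"fingers": 0,"travel": [-0.1,-1.5,0.2],"roll": 0},
])

```text
time_s: 12.8
tcp_pos: [0.6076, 0.1757, 0.2154]
ee_rot: [[0.989, -0.15, -0.0], [-0.15, -0.989, -0.0], [-0.0, 0.0, -1.0]]
wrist_force: [-3.9, -2.1, -1.9]
gripper_width: 0.009
```

```bash
python3 -c "
from h import *
st()"
```

```text
t 12.8 tip local mm [58.6 64.4] tipz 0.2044 Flocal [np.float64(-3.5), np.float64(-2.7), np.float64(-1.9)] w 0.009
```

Call:
arm_command([
  {"fingers": 0,"travel": [0,-0.2,0],"roll": 0},
  {"fingers": 0,"travel": [0,-0.4,0],"roll": 0},
  {"fingers": 0,"travel": [0,-0.6,0],"roll": 0},
  {"fingers": 0,"travel": [0,-0.8,0.1],"roll": 0},
])

```text
time_s: 13.2
tcp_pos: [0.609, 0.1836, 0.2149]
ee_rot: [[0.989, -0.15, 0.001], [-0.15, -0.989, 0.0], [0.001, -0.0, -1.0]]
wrist_force: [-3.7, -2.1, -1.5]
gripper_width: 0.002
```

```bash
python3 -c "
from h import *
st()"
```

```text
t 13.2 tip local mm [58.9 72.5] tipz 0.2039 Flocal [np.float64(-3.4), np.float64(-2.6), np.float64(-1.5)] w 0.002
```

Call:
arm_command([
  {"fingers": 0,"travel": [0,-0.2,0],"roll": 0},
  {"fingers": 0,"travel": [0,-0.4,0],"roll": 0},
  {"fingers": 0,"travel": [0,-0.6,0],"roll": 0},
])

```text
time_s: 13.5
tcp_pos: [0.6097, 0.1894, 0.2145]
ee_rot: [[0.989, -0.15, 0.0], [-0.15, -0.989, -0.0], [0.0, 0.0, -1.0]]
wrist_force: [-2.6, -2.2, -1.6]
gripper_width: 0.009
```

```bash
python3 -c "
from h import *
st()"
```

```text
t 13.5 tip local mm [58.7 78.3] tipz 0.2035 Flocal [np.float64(-2.3), np.float64(-2.5), np.float64(-1.6)] w 0.009
```

Call:
arm_command([
  {"fingers": 0,"travel": [0,-0.2,0],"roll": 0},
  {"fingers": 0,"travel": [0,-0.4,0],"roll": 0},
  {"fingers": 0,"travel": [0,-0.6,0],"roll": 0},
])

```text
time_s: 13.8
tcp_pos: [0.6104, 0.1949, 0.2145]
ee_rot: [[0.989, -0.15, -0.001], [-0.15, -0.989, -0.001], [-0.001, 0.001, -1.0]]
wrist_force: [-3.9, -3.8, -1.1]
gripper_width: 0.01
```

```bash
python3 -c "
from h import *
st()"
```

```text
t 13.8 tip local mm [58.5 83.9] tipz 0.2035 Flocal [np.float64(-3.3), np.float64(-4.3), np.float64(-1.1)] w 0.01
```

Call:
arm_command([
  {"fingers": 0,"travel": [0,-0.2,0],"roll": 0},
  {"fingers": 0,"travel": [0,-0.4,0],"roll": 0},
  {"fingers": 0,"travel": [0,-0.4,0],"roll": 0},
])

```text
time_s: 14.1
tcp_pos: [0.6106, 0.1982, 0.2143]
ee_rot: [[0.989, -0.15, -0.002], [-0.15, -0.989, -0.002], [-0.002, 0.003, -1.0]]
wrist_force: [-3.7, -4.9, -2.0]
gripper_width: 0.006
```

```bash
python3 -c "
from h import *
st();p,d=capture('top');cv2.imwrite('pics/t2.png',cv2.resize(p[130:250,150:310,::-1],(640,480)))
p,d=capture('side');cv2.imwrite('pics/s2.png',cv2.resize(p[140:290,220:380,::-1],(640,600)))"
```

```text
t 14.1 tip local mm [58.3 87.2] tipz 0.2033 Flocal [np.float64(-2.9), np.float64(-5.4), np.float64(-2.0)] w 0.006
```

Call:
arm_command([
  {"fingers": 0,"travel": [0,-0.2,0],"roll": 0},
  {"fingers": 0,"travel": [0,-0.4,0],"roll": 0},
  {"fingers": 0,"travel": [0,-0.4,0],"roll": 0},
])

```text
time_s: 14.5
tcp_pos: [0.6108, 0.2014, 0.214]
ee_rot: [[0.989, -0.15, -0.003], [-0.15, -0.989, -0.004], [-0.003, 0.004, -1.0]]
wrist_force: [-5.4, -6.9, -1.5]
gripper_width: 0.006
```

```bash
python3 -c "
from h import *
st()"
```

```text
t 14.5 tip local mm [58.  90.3] tipz 0.203 Flocal [np.float64(-4.3), np.float64(-7.6), np.float64(-1.5)] w 0.006
```

View pics/s2.png

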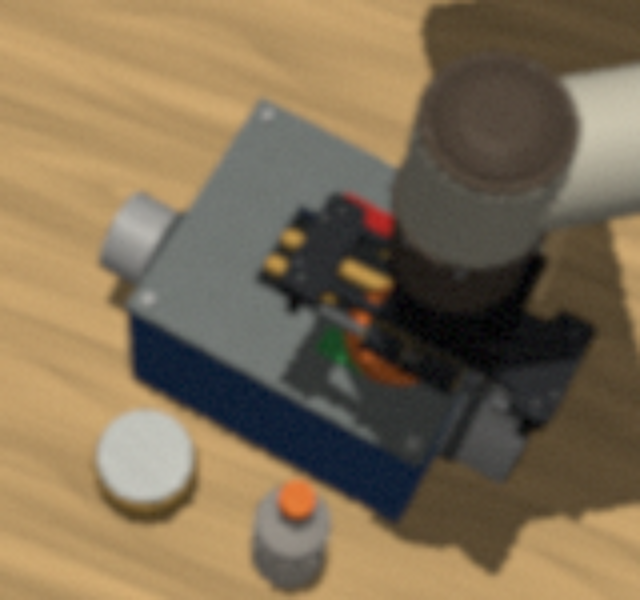

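Call:
arm_command([
  {"fingers": 0,"travel": [0,-0.2,0],"roll": 0},
  {"fingers": 0,"travel": [0,-0.4,0],"roll": 0},
  {"fingers": 0,"travel": [0,-0.5,0],"roll": 0},
  {"fingers": 0,"travel": [0,-0.5,0],"roll": 0},
])

```text
time_s: 14.9
tcp_pos: [0.6109, 0.2052, 0.2135]
ee_rot: [[0.989, -0.151, -0.006], [-0.151, -0.989, -0.006], [-0.005, 0.007, -1.0]]
wrist_force: [-5.1, -10.1, -2.0]
gripper_width: 0.006
```

```bash
python3 -c "
from h import *
st()"
```

```text
t 14.9 tip local mm [57.5 94.2] tipz 0.2025 Flocal [np.float64(-3.5), np.float64(-10.8), np.float64(-2.0)] w 0.006
```

Call:
arm_command([
  {"fingers": 0,"travel": [-0.5,0.6,0],"roll": 0},
  {"fingers": 0,"travel": [-1.2,1.2,0],"roll": 0},
  {"fingers": 0,"travel": [-1.4,1.8,0],"roll": 0},
  {"fingers": 0,"travel": [-1.4,1.8,-1],"roll": 0},
  {"fingers": 0,"travel": [-1.4,1.8,-4],"roll": 0},
  {"fingers": 0,"travel": [-1.4,1.8,-8],"roll": 0},
  {"fingers": 0,"travel": [-4,1.8,-11],"roll": 0},
  {"fingers": 0,"travel": [-8,1.8,-12],"roll": 0},
  {"fingers": 0,"travel": [-12,1.8,-12],"roll": 0},
  {"fingers": 0,"travel": [-12,1.8,-12],"roll": 0},
])

```text
time_s: 15.9
tcp_pos: [0.4884, 0.2091, 0.3374]
ee_rot: [[0.989, -0.146, 0.004], [-0.146, -0.989, 0.004], [0.003, -0.005, -1.0]]
wrist_force: [0.5, 0.1, 0.9]
gripper_width: 0.007
```

```bash
python3 - <<'E'
from h import *
st()
ims=[]
for n,(u0,v0) in(('top',(150,120)),('side',(220,150))):
    p,d=capture(n);P=pts(n,d);ims.append(cv2.resize(p[v0:v0+130,u0:u0+130,::-1],(390,390)))
    L=(P[...,:2]-np.load('pose.npy')[:2])
    m=(p[...,0]>1.6*p[...,2].astype(float))&(p[...,0]>1.4*p[...,1].astype(float))&(P[...,2]>.17)&(P[...,2]<.25)&(np.hypot(L[...,0]-.05,L[...,1]-.06)<.09)
    Q=P[m];l=np.array([loc(q) for q in Q])
    print(n,m.sum(),'mean',l.mean(0),'min',l.min(0),'max',l.max(0),'z',Q[:,2].min(),Q[:,2].max(),cv2.minEnclosingCircle((l*1000).astype(np.float32)))
    for w in('cup_mouth','lever'):print(w,[(loc(r['position']).round(4),r['position'][2],r['p']) for r in search_frame(n,w)][:1])
cv2.imwrite('pics/c5.png',np.hstack(ims))
E
```

```text
t 15.9 tip local mm [-64.2  79.7] tipz 0.3264 Flocal [np.float64(0.5), np.float64(0.1), np.float64(0.9)] w 0.007
top 417 mean [0.04387806 0.06839735] min [0.00777736 0.03050638] max [0.07737962 0.104701  ] z 0.17396707502398745 0.24204961257998914 ((43.05638885498047, 66.44612121582031), 38.79989242553711)
cup_mouth [(array([0.0433, 0.0634]), 0.2051, 0.96)]
lever [(array([0.0465, 0.0619]), 0.2056, 0.97)]
side 558 mean [0.04100818 0.06716538] min [0.01061994 0.02999013] max [0.08041747 0.10437997] z 0.1775049250842804 0.24257779874400054 ((44.55301284790039, 66.50704956054688), 38.083126068115234)
cup_mouth [(array([0.0396, 0.0681]), 0.1937, 0.83)]
lever [(array([0.0416, 0.0677]), 0.1962, 0.59)]
```

View pics/c5.png

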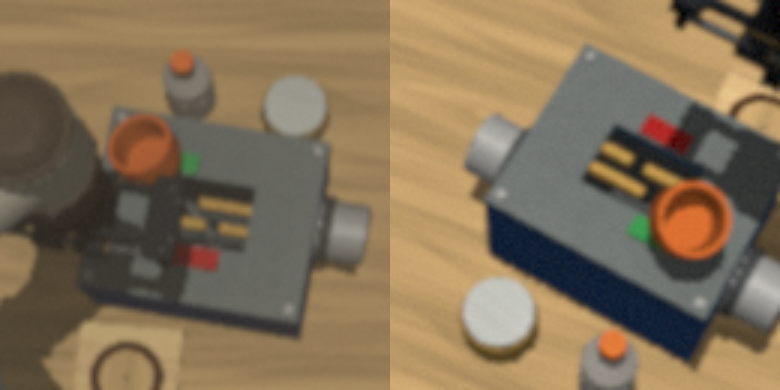

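Call:
arm_command([
  {"fingers": 0,"travel": [4,0.7,0],"roll": 0},
  {"fingers": 0,"travel": [8,1.4,0],"roll": 0},
  {"fingers": 0,"travel": [10.4,1.5,0],"roll": 0},
  {"fingers": 0,"travel": [10.4,1.5,0],"roll": 0},
  {"fingers": 0,"travel": [10.4,1.5,4],"roll": 0},
  {"fingers": 0,"travel": [10.4,1.5,7],"roll": 0},
  {"fingers": 0,"travel": [10.4,1.5,9],"roll": 0},
])

```text
time_s: 16.9
tcp_pos: [0.5908, 0.1773, 0.2414]
ee_rot: [[0.989, -0.151, -0.004], [-0.151, -0.989, -0.001], [-0.004, 0.002, -1.0]]
wrist_force: [-0.5, -0.9, -0.0]
gripper_width: 0.003
```

```bash
python3 -c "
from h import *
st()"
```

```text
t 16.9 tip local mm [41.8 63.5] tipz 0.2304 Flocal [np.float64(-0.4), np.float64(-1.0), np.float64(-0.0)] w 0.003
```

Call:
arm_command([
  {"fingers": 0,"travel": [-0.2,0,1],"roll": 0},
  {"fingers": 0,"travel": [-0.4,0,2],"roll": 0},
  {"fingers": 0,"travel": [-0.4,0,2.6],"roll": 0},
  {"fingers": 0,"travel": [-0.4,-0.5,2.6],"roll": 0},
  {"fingers": 0,"travel": [-0.4,-1.0,2.6],"roll": 0},
  {"fingers": 0,"travel": [-0.4,-1.4,2.6],"roll": 0},
  {"fingers": 0,"travel": [-0.4,-1.6,2.6],"roll": 0},
])

```text
time_s: 17.6
tcp_pos: [0.5905, 0.195, 0.2192]
ee_rot: [[0.989, -0.149, 0.001], [-0.149, -0.989, 0.001], [0.001, -0.001, -1.0]]
wrist_force: [0.3, 0.8, 0.1]
gripper_width: 0.002
```

```bash
python3 -c "
from h import *
st()"
```

```text
t 17.6 tip local mm [38.9 81. ] tipz 0.2082 Flocal [np.float64(0.2), np.float64(0.8), np.float64(0.1)] w 0.002
```

Call:
arm_command([
  {"fingers": 0,"travel": [0,-0.3,0.3],"roll": 0},
  {"fingers": 0,"travel": [0,-0.6,0.3],"roll": 0},
  {"fingers": 0,"travel": [0,-0.8,0.3],"roll": 0},
  {"fingers": 0,"travel": [0,-1.0,0.3],"roll": 0},
])

```text
time_s: 18.0
tcp_pos: [0.5907, 0.2023, 0.2146]
ee_rot: [[0.989, -0.15, -0.004], [-0.15, -0.989, -0.004], [-0.003, 0.005, -1.0]]
wrist_force: [0.6, -6.8, -1.9]
gripper_width: 0.004
```

```bash
python3 -c "
from h import *
st()"
```

```text
t 18.0 tip local mm [37.9 88.2] tipz 0.2036 Flocal [np.float64(1.6), np.float64(-6.6), np.float64(-1.9)] w 0.004
```

Call:
arm_command([
  {"fingers": 0,"travel": [0,-0.3,0],"roll": 0},
  {"fingers": 0,"travel": [0,-0.5,0],"roll": 0},
  {"fingers": 0,"travel": [0,-0.5,0],"roll": 0},
])

```text
time_s: 18.3
tcp_pos: [0.5909, 0.206, 0.2139]
ee_rot: [[0.989, -0.151, -0.006], [-0.151, -0.989, -0.006], [-0.005, 0.007, -1.0]]
wrist_force: [1.0, -8.6, -2.4]
gripper_width: 0.003
```

```bash
python3 -c "
from h import *
st()"
```

```text
t 18.3 tip local mm [37.6 91.9] tipz 0.2029 Flocal [np.float64(2.3), np.float64(-8.3), np.float64(-2.4)] w 0.003
```

```bash
python3 -c "
from h import *
print(sense()['joints'])"
```

```text
[ 34.06991911  23.11113033  -0.8222516    0.12029149 -66.56266856
  47.21883541]
```

Call:
arm_command([
  {"fingers": 0,"travel": [0,0.8,0],"roll": 0},
  {"fingers": 0,"travel": [0,1.8,0],"roll": 0},
  {"fingers": 0,"travel": [0,2.6,0],"roll": 0},
  {"fingers": 0,"travel": [0,2.6,-2],"roll": 0},
  {"fingers": 0,"travel": [0,2.6,-5],"roll": 0},
  {"fingers": 0,"travel": [0,2.6,-5],"roll": 0},
])

```text
time_s: 18.9
tcp_pos: [0.5906, 0.1841, 0.2706]
ee_rot: [[0.989, -0.149, 0.009], [-0.149, -0.989, 0.004], [0.008, -0.006, -1.0]]
wrist_force: [0.5, -0.4, 0.3]
gripper_width: 0.005
```

Call:
arm_command([
  {"fingers": 0,"travel": [0,0,0],"roll": 45},
  {"fingers": 0,"travel": [0,0,0],"roll": 90},
  {"fingers": 0,"travel": [0,0,0],"roll": 90},
  {"fingers": 0,"travel": [0,0,0],"roll": 90},
  {"fingers": 0,"travel": [0,0,0],"roll": 90},
  {"fingers": 0,"travel": [0,0,0],"roll": 90},
  {"fingers": 0,"travel": [0,0,0],"roll": 90},
  {"fingers": 0,"travel": [0,0,0],"roll": 90},
  {"fingers": 0,"travel": [0,0,0],"roll": 90},
  {"fingers": 0,"travel": [0,0,0],"roll": 90},
])

```text
time_s: 19.9
tcp_pos: [0.5883, 0.1836, 0.2653]
ee_rot: [[-0.086, -0.996, -0.0], [-0.996, 0.086, 0.001], [-0.001, 0.0, -1.0]]
wrist_force: [0.3, -0.3, 0.2]
gripper_width: 0.003
```

Call:
arm_command([
  {"fingers": 0,"travel": [0,0,0],"roll": 4.1},
  {"fingers": 0,"travel": [0,0,0],"roll": 4.1},
])

```text
time_s: 20.1
tcp_pos: [0.5883, 0.1835, 0.2653]
ee_rot: [[-0.15, -0.989, -0.0], [-0.989, 0.15, 0.001], [-0.001, 0.0, -1.0]]
wrist_force: [0.1, 0.9, 0.3]
gripper_width: 0.002
```

```bash
python3 -c "
from h import *
st();print(sense()['ee_rot'])"
```

```text
t 20.1 tip local mm [38.4 69.3] tipz 0.2543 Flocal [np.float64(-0.0), np.float64(0.9), np.float64(0.3)] w 0.002
[[-1.50324242e-01 -9.88636733e-01 -1.77780028e-04]
 [-9.88636430e-01  1.50324046e-01  8.31336171e-04]
 [-7.95164863e-04  3.00729792e-04 -9.99999639e-01]]
```

Now descend at (38,66) and push +y with the stiff tool x axis.

Call:
arm_command([
  {"fingers": 0,"travel": [0.4,0,2],"roll": 0},
  {"fingers": 0,"travel": [0.4,0,4],"roll": 0},
  {"fingers": 0,"travel": [0.4,0,5],"roll": 0},
  {"fingers": 0,"travel": [-0.2,0,5],"roll": 0},
  {"fingers": 0,"travel": [-0.7,0,5],"roll": 0},
  {"fingers": 0,"travel": [-1.0,0,5],"roll": 0},
  {"fingers": 0,"travel": [-1.2,0,5],"roll": 0},
  {"fingers": 0,"travel": [-1.4,0,5],"roll": 0},
])

```text
time_s: 20.9
tcp_pos: [0.5906, 0.1971, 0.216]
ee_rot: [[-0.15, -0.989, -0.0], [-0.989, 0.15, -0.001], [0.001, -0.0, -1.0]]
wrist_force: [-0.2, -1.7, -0.7]
gripper_width: 0.005
```

```bash
python3 -c "
from h import *
st()"
```

```text
t 20.9 tip local mm [38.6 83.1] tipz 0.205 Flocal [np.float64(0.1), np.float64(-1.7), np.float64(-0.7)] w 0.005
```

Call:
arm_command([
  {"fingers": 0,"travel": [-0.2,0,0],"roll": 0},
  {"fingers": 0,"travel": [-0.4,0,0],"roll": 0},
  {"fingers": 0,"travel": [-0.4,0,0],"roll": 0},
])

```text
time_s: 21.2
tcp_pos: [0.5907, 0.1999, 0.215]
ee_rot: [[-0.151, -0.989, -0.002], [-0.989, 0.151, -0.003], [0.003, 0.002, -1.0]]
wrist_force: [0.4, -4.5, -1.8]
gripper_width: 0.004
```

```bash
python3 -c "
from h import *
st()"
```

```text
t 21.2 tip local mm [38.3 85.9] tipz 0.204 Flocal [np.float64(1.0), np.float64(-4.4), np.float64(-1.8)] w 0.004
```

Call:
arm_command([
  {"fingers": 0,"travel": [-0.2,0,0],"roll": 0},
  {"fingers": 0,"travel": [-0.4,0,0],"roll": 0},
  {"fingers": 0,"travel": [-0.6,0,0],"roll": 0},
  {"fingers": 0,"travel": [-0.6,0,0],"roll": 0},
])

```text
time_s: 21.6
tcp_pos: [0.5911, 0.2046, 0.2144]
ee_rot: [[-0.151, -0.988, -0.004], [-0.988, 0.151, -0.005], [0.006, 0.004, -1.0]]
wrist_force: [0.4, -8.8, -1.2]
gripper_width: 0.004
```

```bash
python3 -c "
from h import *
st()"
```

```text
t 21.6 tip local mm [38.  90.6] tipz 0.2034 Flocal [np.float64(1.7), np.float64(-8.6), np.float64(-1.2)] w 0.004
```

Call:
arm_command([
  {"fingers": 0,"travel": [0,0,0],"roll": 0},
  {"fingers": 0,"travel": [0,0,0],"roll": 0},
  {"fingers": 0,"travel": [0,0,0],"roll": 0},
  {"fingers": 0,"travel": [0,0,0],"roll": 0},
])

```text
time_s: 22.0
tcp_pos: [0.5911, 0.2044, 0.2145]
ee_rot: [[-0.152, -0.988, -0.004], [-0.988, 0.152, -0.005], [0.005, 0.003, -1.0]]
wrist_force: [0.6, -8.5, -1.1]
gripper_width: 0.006
```

```bash
python3 -c "
from h import *
st()
for n in('top','side'):
    p,d=capture(n);P=pts(n,d);cv2.imwrite('pics/e%s.png'%n,p[...,::-1])
    L=(P[...,:2]-np.load('pose.npy')[:2])
    m=(p[...,0]>1.6*p[...,2].astype(float))&(p[...,0]>1.4*p[...,1].astype(float))&(P[...,2]>.17)&(P[...,2]<.25)&(np.hypot(L[...,0]-.05,L[...,1]-.06)<.09)
    l=np.array([loc(q) for q in P[m]])
    print(n,m.sum(),l.min(0),l.max(0))
"
```

```text
t 22.0 tip local mm [38.1 90.4] tipz 0.2035 Flocal [np.float64(1.8), np.float64(-8.3), np.float64(-1.1)] w 0.006
top 201 [0.00585789 0.03327817] [0.0756787  0.07418752]
side 74 [0.02184261 0.03154844] [0.06930486 0.05058366]
```

Call:
arm_command([
  {"fingers": 0,"travel": [-0.3,0,0],"roll": 0},
  {"fingers": 0,"travel": [-0.6,0,0],"roll": 0},
  {"fingers": 0,"travel": [-0.8,0,0],"roll": 0},
  {"fingers": 0,"travel": [-0.8,0,0],"roll": 0},
])

```text
time_s: 22.5
tcp_pos: [0.5917, 0.211, 0.2138]
ee_rot: [[-0.152, -0.988, -0.007], [-0.988, 0.152, -0.008], [0.009, 0.005, -1.0]]
wrist_force: [0.0, -10.9, -2.0]
gripper_width: 0.007
```

```bash
python3 -c "
from h import *
st()"
```

```text
t 22.5 tip local mm [37.7 97. ] tipz 0.2028 Flocal [np.float64(1.7), np.float64(-10.7), np.float64(-2.0)] w 0.007
```

Call:
arm_command([
  {"fingers": 0,"travel": [0.8,0,0],"roll": 0},
  {"fingers": 0,"travel": [1.8,0,0],"roll": 0},
  {"fingers": 0,"travel": [2.8,0,0],"roll": 0},
  {"fingers": 0,"travel": [3.0,0,0],"roll": 0},
  {"fingers": 0,"travel": [3.0,0,-2],"roll": 0},
  {"fingers": 0,"travel": [3.0,0,-6],"roll": 0},
  {"fingers": 0,"travel": [3.0,0,-10],"roll": 0},
  {"fingers": 0,"travel": [3.0,4,-12],"roll": 0},
  {"fingers": 0,"travel": [3.0,8,-12],"roll": 0},
  {"fingers": 0,"travel": [3.0,12,-12],"roll": 0},
])

```text
time_s: 23.5
tcp_pos: [0.469, 0.2042, 0.3361]
ee_rot: [[-0.151, -0.989, 0.001], [-0.989, 0.151, 0.002], [-0.003, -0.001, -1.0]]
wrist_force: [0.8, 1.8, -0.6]
gripper_width: 0.006
```

Call:
arm_command([
  {"fingers": 0,"travel": [0,5,0],"roll": 0},
  {"fingers": 0,"travel": [0,8,0],"roll": 0},
  {"fingers": 0,"travel": [0,8,0],"roll": 0},
])

```text
time_s: 23.8
tcp_pos: [0.3882, 0.2158, 0.3366]
ee_rot: [[-0.147, -0.989, 0.001], [-0.989, 0.147, 0.003], [-0.003, -0.0, -1.0]]
wrist_force: [1.3, 0.2, 0.1]
gripper_width: 0.004
```

```bash
cat > fit.py <<'E'
from h import *
from scipy.optimize import least_squares
st();t=np.load('pose.npy')
Rz=np.array([[np.cos(t[2]),-np.sin(t[2]),0],[np.sin(t[2]),np.cos(t[2]),0],[0,0,1]])
ims=[]
for n,(u0,v0) in(('top',(150,120)),('side',(220,150))):
    p,d=capture(n);P=pts(n,d);ims.append(cv2.resize(p[v0:v0+130,u0:u0+130,::-1],(390,390)))
    L=(P-[t[0],t[1],.006])@Rz
    m=(p[...,0]>1.5*p[...,2].astype(float))&(p[...,0]>1.4*p[...,1].astype(float))&(P[...,2]>.17)&(P[...,2]<.26)&(np.hypot(L[...,0]-.04,L[...,1]-.065)<.07)
    Q=L[m]
    def res(a): # distance to cup solid-of-revolution surfaces
        ax=np.array([np.tan(a[0]),np.tan(a[1]),1]);ax/=np.linalg.norm(ax)
        h=Q@ax;r=np.linalg.norm(Q-h[:,None]*ax,axis=1)
        seg=lambda r0,h0,r1,h1:np.hypot(r-np.clip(r,r0,r1),h-np.clip(h,h0,h1))
        return np.min([seg(.029,.189,.035,.234)*0+np.minimum(np.hypot(r-.029,h-np.clip(h,.195,.234)),np.hypot(r-.035,h-np.clip(h,.189,.234))),np.hypot(h-.234,r-np.clip(r,.029,.035)),np.hypot(h-.195,r-np.clip(r,0,.029))],axis=0)
    s=least_squares(res,[.18,.29],loss='soft_l1',f_scale=.003);print(n,len(Q),'cross,along',s.x.round(4),np.median(res(s.x)))
cv2.imwrite('pics/c6.png',np.hstack(ims))
E
python3 fit.py
```

```text
t 23.8 tip local mm [-164.3   71.3] tipz 0.3256 Flocal [np.float64(1.2), np.float64(0.4), np.float64(0.1)] w 0.004
top 438 cross,along [0.1921 0.2957] 0.0015343811605353832
side 562 cross,along [0.212  0.2963] 0.0019208773124241851
```

View pics/c6.png

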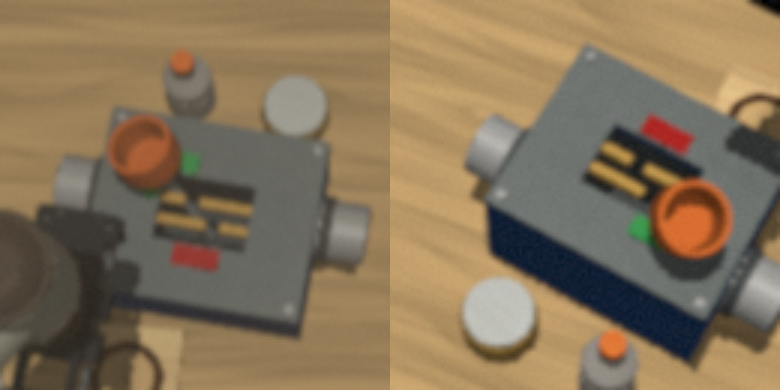

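```bash
python3 -c "
from station import *
print(finish_job())"
```

```text
the job is handed in; nothing more can be done
None
```

The lever is in the far lane at the green end, and the job was handed in at about 24 s with the arm clear of everything. With closed fingertips in the cup, I took it out of the shut lane through the near bar's gap (about -11 mm), along the middle lane, through the far bar's gap (about +16 mm), then along the far lane.

**Last checks**
- **Lever position:** fitting the cup in the top and side pictures gave along 0.296 in both, against a stop at 0.30. Cross came out at 0.19 (top) and 0.21 (side). Those two disagree slightly, but both mean the far lane.
- **Force:** the highest I read was about 30 N total, for a moment at the first bar. After that the readings stayed at about 13 N or less. I only read force at the end of each move.
- **Other things:** the bottle and tin looked unmoved in the last picture, and so did what shows of the template. That picture did not cover the plane, brush, screwdriver or bridge.

**Unclear:** at the green end the push felt soft, about 1 N per mm up to 11 N, rather than a hard stop. I pushed home twice more, once with the gripper turned 90°, and the cup looked in the same place after I withdrew. I take it to be fully home from the pictures, not from the feel of the stop.

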